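# Load two seal blanks on the index table and hold the index plunger out

### The job

Load the index table for engraving: put the round brass seal blank fully down into the round nest and the oblong one fully down into the oblong nest while the index plunger is in and locks the table. Then take the black pull knob, pull the sprung plunger up as far as it goes and hold it there, clear of its hole, so that I can turn the table by hand; the plunger springs back when let go, so finish while still holding it out. Leave the table at its present station, and do not shift the jar or the two bottles.

Things in the scene. Friction and masses are not known exactly. Their poses are not given: they have to be found in the camera images.
- round_blank: loose brass seal blank, a plain cylinder 26 mm in diameter and 24 mm tall (fine groove 7 mm below the top, lower edge chamfered: 2.5 mm over a height of 4 mm), about 0.1 kg, standing on the bench; origin at the centre of its underside, z up along its axis
- oblong_blank: loose brass seal blank, a rectangular block 34 mm (its x) by 20 mm (its y) and 24 mm tall (lower edge chamfered: 2.5 mm over a height of 4 mm, fine groove near the top), about 0.12 kg, standing on the bench; origin at the centre of its underside, z up; turned half round it fits as well
- round_nest (a point): centre of the floor of the round nest: a round pocket 29 mm in diameter and 10 mm deep in the aluminium nest plate; its floor is 30 mm above the bench, the plate's top 40 mm. A seated blank stands 14 mm proud. Its axes are those of the nest plate
- oblong_nest (a point): centre of the floor of the oblong nest: a rectangular pocket 37 mm (its x) by 23 mm (its y) and 10 mm deep in the same plate, 68 mm from the round nest along the plate's y; its floor is 30 mm above the bench. Its axes are those of the nest plate
- nest_plate: aluminium plate 54 (x) by 110 (y) by 10 mm with both nests, on the round steel index table (156 mm wide, top 30 mm above the bench); origin under its centre on the table's axis, z up; +x points to the plunger, +y from the round to the oblong nest. The grey plunger bracket begins 55 mm from the axis on the +x side, 60 mm above the bench
- index_table (a joint): turning of the index table about the vertical in its grey base (rad, 0 as found, + anticlockwise from above). Locked while the plunger's pin sits in its hole (some 0.01 rad of play), free to turn against slight friction once the pin is out
- pull_knob: black knurled pull knob with a red dot on top, on the index plunger: 22 mm wide and 17 mm tall, plus a 25 mm wide cap of 4 mm; origin under its centre on the plunger's vertical axis, 68 mm from the table's axis. With the plunger in, its underside is 68 mm and its top 89 mm above the bench, 8 mm above the bracket's arm (6 mm nut between); free all round for fingers
- index_plunger (a joint): lift of the plunger (m): 0 = in, its 8 mm pin 8 mm deep in a hole of the table; 0.012 = pulled fully up against its stop, the pin 4 mm clear above the table. A spring draws it down with 7 N when in and 13 N when fully up; it has no catch to stay up
- jar_glass: bystander: small round jar with a grey lid, 49 mm wide, 52 mm tall; origin under its centre
- bottle_white: bystander: white bottle with a blue cap, 45 mm wide, 96 mm tall; origin under its centre
- bottle_pink: bystander: pink bottle with a white cap, 30 mm wide, 60 mm tall; origin under its centre
Things that resemble listed ones, but are neither listed nor needed, are in the scene too. Leave any turquoise look-alike of the round_blank alone.

How it is judged:
By the outcome, as a careful person would: the job done as asked, in the order asked, and still so for the second after the job is handed in, while the arm keeps its last pose, push and grip.
It also fails if it takes over 61 s, if anything falls off the work surface, if the arm or the gripper's body presses on something with over 40 N, if the wrist force passes 120 N, or if a joint passes its speed limit or range.

### The arm

A 6-joint arm with a two-finger parallel gripper is mounted at the origin on a cart in front of the work surface, level with it; the furniture and walls round the work are solid. World frame = base frame: x ahead of the robot, y to its left, z up, the work surface at z = 0. Lengths are in m, angles in degrees, forces in N, time in s.
With the tool pointing down it reaches from about 0.4 to 0.825 m from the base axis. Payload 7 kg.
Tool frame: the origin (TCP) lies on the centre line of the jaws, within the pads' length; the fingertips stand 19 mm ahead of it and the grasp point (between the pads) is the TCP (r.tip_extent is the distance from the TCP to the fingertips, in m); z points along the fingers, y is the line along which they close (so a half turn about z gives the same grasp; the last joint's range is limited). The gripper opens to 88 mm and grips with 3 to 60 N. Pads are 19 mm wide; open, the fingers measure 130 mm over their backs; the gripper's body (78 mm by 193 mm) begins 47 mm behind the grasp point.
Start: joints at [-57.405, 20.546, 0.682, 0, -70.136, -16.507], TCP at [0.187, -0.649, 0.246] pointing down, gripper open.
Joint ranges: [-176.03, 176.03], [-82.01, 121.73], [-58.28, 71.71], [-173.87, 95.51], [-174.79, -0.11], [-173.66, 173.66]. Speed limits (degrees/s): [136.94, 136.94, 172.46, 180, 180, 180].

### API

Orientations are given as [roll, pitch, yaw] about the fixed x, y, z axes, in that order (R = Rz(yaw) Ry(pitch) Rx(roll)).
In Python, from plant import r gives the robot as it stands. The module is installed in compiled form; this text tells all that it offers.
- The arm moves only by the tool jog_arm, never from a script. Its argument "deltas" is a list that holds one entry, the list of rows, each a list of 5 numbers: the opening, from -1 (shut) to 1 (fully open), then the shift along the world's x, y, z in cm, then the turn about the world's z in rad. In form: [[[claw, dx, dy, dz, turn], ...]]. A call has 1 to 8 rows; each row shifts and turns the commanded pose from where the row before left it; what a row does not reach is not made up. A row lasts 1/8 s, in which the tool goes at most 62.5 mm and 10.7 degrees, less where a joint would pass 70% of its speed; a pose out of reach is approached as far as the arm can. A call with a gripper value outside its range is refused whole. The fingers move at their own pace and stop on an object; "force" is the grip in N (left out, the last holds). Time passes only in rows, so rows that do not move let the fingers close. It gives the time, the measured TCP pose, the force, the opening and the grip force at its end, in the units of the state.
- r.get_state(): the state, without advancing time (a new reading comes with each control period).
- r.capture(name): name is "scene" or "top" or "wrist"; returns the picture (480x640x3 uint8, blue, green, red); there is no depth.
- r.camera_info(name): a dict with "fx", "fy", "cx", "cy" (pixels), "view" (4x4, takes a point from world to camera coordinates). Camera axes: x right, y up, looking along -z (the intrinsics and any distortion apply to the point x, -y, -z); pixel columns grow to the right and rows downward; lengths in m; the calibration is good to about 2 mm. A picture is of the moment at which its call begins: read the wrist's pose just before it. camera_info takes no time and is no camera call; for the wrist camera it gives the pose at the moment of the call.
- r.close_job(): hands the job in; it is judged then, once.
The state is a dict: "time_s": time; "joints": joint angles; "qd": joint speeds; "joint_torque": joint torques, N m; "tcp_pos": TCP position; "eef_rot": TCP orientation; "contact_force": force on the tool from outside, world axes, zero at the start; "moment": the same for the moment, N m; "gripper_width": finger opening in m; "gripper_force": force on a finger pad.
Only numpy, scipy, OpenCV 4.12 (cv2) and the standard library are available. Lean on these libraries where they do the work, as an engineer would, in place of code of your own. Each camera call takes 0.05 s, during which the arm holds its last target. There are 200 camera calls.

## Working session

There is one attempt and no reset: what is moved stays moved. The work goes in short steps, Python scripts to look and compute and a tool call to move; the robot and the scene stay as the last step left them, time stands still between calls to the robot, and variables do not carry over. Pictures are saved under pics/ and viewed, at most 10 in all, crops included, and the job is handed in when it is done.

Besides the shell and the picture viewer there is one more tool, called after "Call:" by a JSON object that holds its "name" and its "arguments", one argument or row to a line. jog_arm: Moves the arm, as the interface text tells. Its arguments: {"type":"object","properties":{"deltas":{"type":"array"},"force":{"type":"number"}},"required":["deltas"]}

```bash
mkdir -p pics; python3 - <<'E'
from plant import r
import cv2
for n in("scene","top"):
    cv2.imwrite(f"pics/{n}0.png",r.capture(n)); i=r.camera_info(n); print(n,i)
s=r.get_state();print(s)
E
```

```text
scene {'fx': 473.0426132710063, 'fy': 473.0426132710063, 'cx': 321.03648739242453, 'cy': 232.36478442416777, 'view': array([[ 8.94148665e-01, -4.47770208e-01, -7.37061908e-05,
        -6.09285652e-01],
       [ 2.06735493e-01,  4.12682392e-01,  8.87104097e-01,
        -1.03363256e-01],
       [-3.97188369e-01, -7.93218182e-01,  4.61569405e-01,
        -8.40616320e-01],
       [ 0.00000000e+00,  0.00000000e+00,  0.00000000e+00,
         1.00000000e+00]])}
top {'fx': 516.2903741491999, 'fy': 516.2903741491999, 'cx': 321.7293534431792, 'cy': 244.56729877252204, 'view': array([[-1.48170708e-02, -9.99889650e-01,  1.06854634e-03,
        -2.28320664e-01],
       [ 9.93847279e-01, -1.46102006e-02,  1.09791296e-01,
        -5.80909605e-01],
       [-1.09763569e-01,  2.68875728e-03,  9.93954088e-01,
        -1.16549812e+00],
       [ 0.00000000e+00,  0.00000000e+00,  0.00000000e+00,
         1.00000000e+00]])}
{'time_s': 0.1, 'joints': array([-5.74028471e+01,  2.05860532e+01,  6.39100708e-01, -1.84186782e-02,
       -7.01389677e+01, -1.65073250e+01]), 'qd': array([ 0.00967375, -0.06342107,  0.07989898, -0.00685439, -0.06132641,
        0.06915545]), 'joint_torque': array([-1.82275104e-03, -5.84161985e+01,  2.93749988e+01,  7.01552108e+00,
        1.01511955e-02, -2.62691015e-05]), 'tcp_pos': array([ 0.18693202, -0.64815115,  0.24472925]), 'eef_rot': array([ 1.79912701e+02, -7.81333037e-03, -1.63916437e+02]), 'contact_force': array([-0.21633574,  1.32342599, -0.65311007]), 'moment': array([0.00486942, 0.00316877, 0.01559982]), 'gripper_force': 0.0, 'gripper_width': 0.08756046217722163}
```

View pics/top0.png

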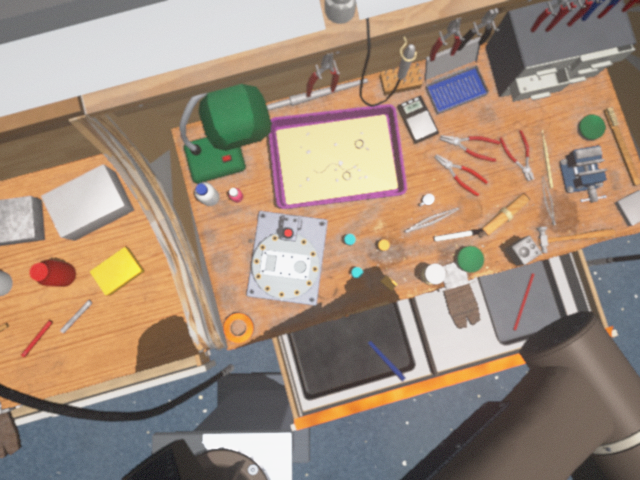

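View pics/scene0.png

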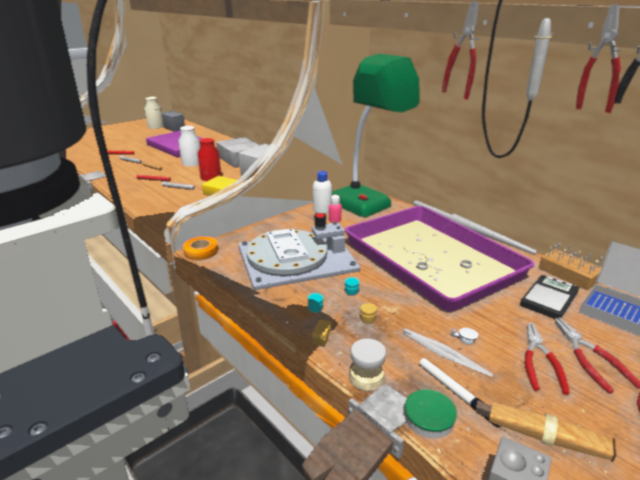

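Top view: index table at (285,265), red-dotted knob at (288,233). The nests are at about (300,267) and (270,263). Candidates for the round blank are the brass cylinder at (384,245) and the turquoise look-alikes at (349,239) and (357,272). Brass fits the description. The oblong brass piece is at about (389,282), shaded, near the front edge. I'll confirm both in an enlarged crop.

```bash
python3 - <<'E'
import cv2,numpy as np
t=cv2.imread("pics/top0.png");s=cv2.imread("pics/scene0.png")
a=cv2.resize(t[200:310,240:420],(800,489),interpolation=cv2.INTER_CUBIC)[:, :]
cv2.imwrite("pics/c1.png",a)
b=cv2.resize(s[200:360,230:430],(740,592),interpolation=cv2.INTER_CUBIC)
cv2.imwrite("pics/c2.png",b)
E
```

```text
(no output)
```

View pics/c1.png

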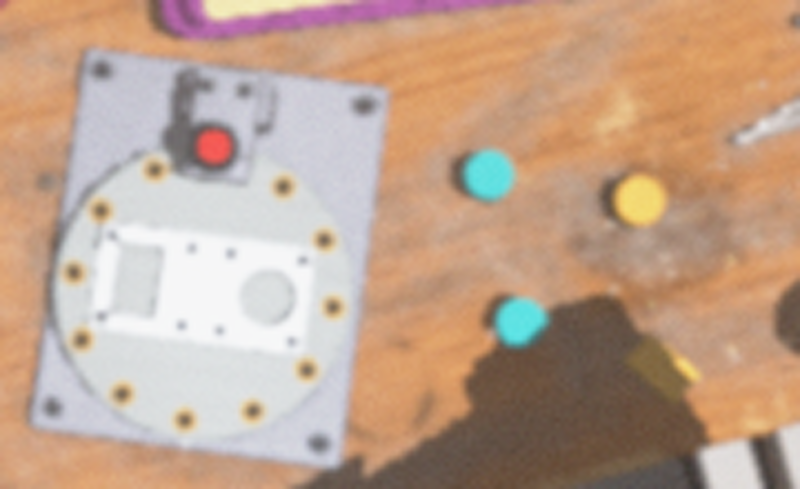

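View pics/c2.png

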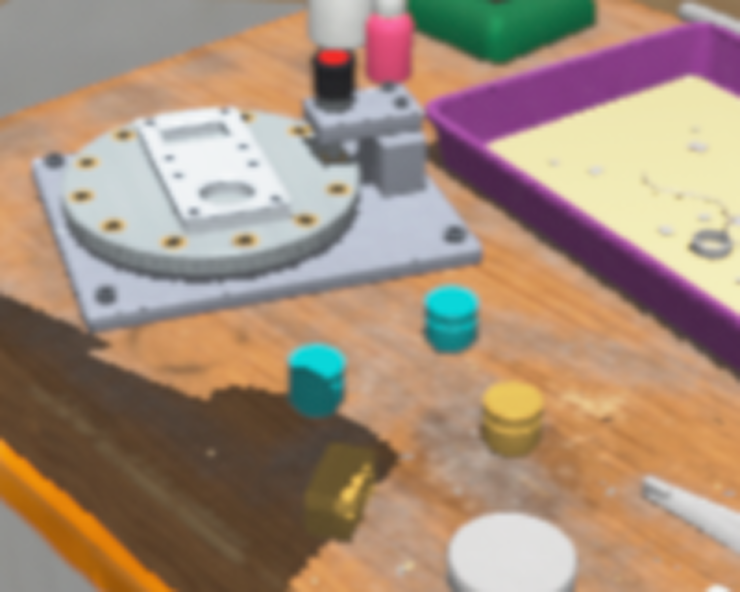

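The crop confirms it: the brass cylinder (top pixel 384,245) is the round blank, and the turquoise ones at (349,239) and (357,272) are decoys. The brass block in shadow at about (389,282) is the oblong blank. The jar is at (433,272), roughly 95 mm further on.

```bash
cat > h.py <<'E'
import numpy as np, cv2
def cast(i,uv,z):
    uv=np.atleast_2d(np.float64(uv)); V=np.asarray(i["view"]);R=V[:3,:3];c=-R.T@V[:3,3]
    d=np.c_[(uv[:,0]-i["cx"])/i["fx"],-(uv[:,1]-i["cy"])/i["fy"],-np.ones(len(uv))]@R
    return c+d*((z-c[2])/d[:,2])[:,None]
def proj(i,p):
    V=np.asarray(i["view"]);q=np.atleast_2d(p)@V[:3,:3].T+V[:3,3]
    return np.c_[i["cx"]-i["fx"]*q[:,0]/q[:,2],i["cy"]+i["fy"]*q[:,1]/q[:,2]]
def blobs(m,amin):
    cs,_=cv2.findContours(m.astype(np.uint8),cv2.RETR_EXTERNAL,cv2.CHAIN_APPROX_NONE)
    return [c[:,0,:] for c in cs if cv2.contourArea(c)>=amin]
def rect(i,c,z):
    p=cast(i,c,z)[:,:2]; (x,y),(w,h),a=cv2.minAreaRect((p*1000).astype(np.float32)); 
    if w<h: w,h,a=h,w,a+90
    return np.round([x,y,w,h,(a+90)%180-90],1)
E
python3 - <<'E'
from h import *
from plant import r
for n in("top","scene"):
    i=r.camera_info(n); im=cv2.imread(f"pics/{n}0.png"); hsv=cv2.cvtColor(im,cv2.COLOR_BGR2HSV); H,S,V=[hsv[...,k].astype(int) for k in range(3)]
    roi=np.zeros(H.shape,bool)
    if n=="top": roi[200:310,240:420]=1
    else: roi[200:360,230:430]=1
    for nm,m,z,a in(("brass",(H>15)&(H<30)&(S>150),.024,12),("red",((H<6)|(H>174))&(S>140),.089,10),("plate",(V>235)&(S<25),.04,150),("cyan",(H>80)&(H<100)&(S>120),.024,20)):
        for c in blobs(m&roi,a): print(n,nm,len(c),c.mean(0).round(1),rect(i,c,z))
    for nm,p in (("cyl",(384,245)),("obl",(387,281))):
        if n=="top": print(nm,hsv[p[1],p[0]],cast(i,p,.024))
E
```

```text
top red 18 [287.9 232.5] [ 599.2 -162.4   13.3   11.2   89.2]
top plate 152 [286.1 264.5] [ 531.3 -156.3  103.7   56.4   82. ]
top cyan 25 [356.4 272. ] [ 513.7 -316.1   21.4   19.6  -46.1]
top cyan 24 [349. 239.] [ 590.5 -300.9   18.9   18.7   -1.1]
cyl [ 24 134 243] [[ 0.57521778 -0.3822949   0.024     ]]
obl [ 18 127 130] [[ 0.49120465 -0.3868929   0.024     ]]
scene brass 31 [325.1 332.3] [ 485.9 -402.2   33.4    8.9   49.5]
scene brass 108 [249.6 342.3] [ 375.9 -368.8  117.2   19.1  -75.5]
scene brass 48 [368.8 311.1] [ 570.5 -388.8   45.2   20.7   57.6]
scene red 18 [319.6 215.3] [ 598.1 -161.9   15.4   13.4  -26.6]
scene plate 133 [287.7 245.9] [ 531.4 -154.3   97.9   52.7   81.8]
scene cyan 49 [315.2 301.9] [ 506.9 -328.8   49.6   21.5   64.7]
scene cyan 45 [351.4 285.5] [ 582.9 -315.1   48.8   22.8   63.4]
```

Call:
{"name": "jog_arm", "arguments": {
  "deltas": [
    [[1,4.0,3.25,0,0],[1,4.0,3.25,0,0],[1,4.0,3.25,0,0],[1,4.0,3.25,0,0],[1,4.0,3.25,0,0],[1,4.0,3.25,0,0],[1,4.0,3.25,0,0],[1,4.0,3.25,0,0]]
  ]
}}

```text
time_s: 1.1
tcp_pos: [0.508, -0.3872, 0.2453]
eef_rot: [180.0, -0.0, -163.9]
contact_force: [0.6, -0.6, -0.3]
gripper_width: 0.0873
gripper_force: 0.0
```

```bash
python3 - <<'E'
from h import *
from plant import r
import time
r.capture("wrist");r.capture("wrist")
s=r.get_state();i=r.camera_info("wrist");im=r.capture("wrist");np.save("w1.npy",i,allow_pickle=True)
cv2.imwrite("pics/w1.png",im);print(s["tcp_pos"],s["eef_rot"],i,s["qd"].round(2))
print(proj(i,[[.575,-.382,.024],[.49,-.39,.024],[.53,-.155,.04]]))
E
```

```text
[ 0.5101502  -0.38560929  0.24475791] [ 1.79961471e+02 -7.73336426e-03 -1.63692613e+02] {'fx': 386.3795347530536, 'fy': 386.3795347530536, 'cx': 317.62410106370385, 'cy': 240.69108405703892, 'view': array([[-0.28120936,  0.95964566,  0.00122154,  0.51283449],
       [-0.92875271, -0.27183584, -0.25203903,  0.39954063],
       [-0.24153611, -0.07201024,  0.9677163 , -0.29335986],
       [ 0.        ,  0.        ,  0.        ,  1.        ]])} [-3.13 -0.72 -1.36  0.53 -0.54  3.22]
[[302.01110784 277.85933466]
 [318.49184598 193.07073939]
 [541.33434631 303.76475656]]
```

View pics/w1.png

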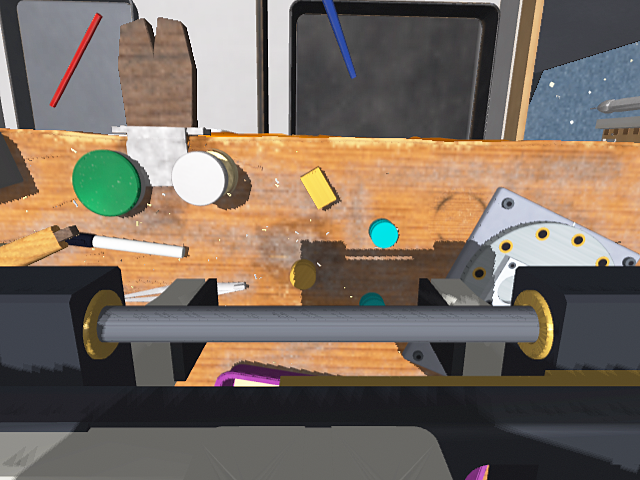

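Wrist view: oblong blank lit at (320,188), round blank in shadow at (303,276), cyan decoys at (384,234) and (372,300), and the jar (white lid) at (200,178).

```bash
python3 - <<'E'
from h import *
i=np.load("w1.npy",allow_pickle=True).item();V=i["view"];print("cam",-V[:3,:3].T@V[:3,3])
im=cv2.imread("pics/w1.png");hsv=cv2.cvtColor(im,cv2.COLOR_BGR2HSV);H,S,Vv=[hsv[...,k].astype(int) for k in range(3)]
for (u0,u1,v0,v1) in((290,350,155,220),(285,322,255,295)):
  roi=np.zeros(H.shape,bool);roi[v0:v1,u0:u1]=1
  for smin in(120,150,170):
   for vmin in(60,100,150,200,225):
    for c in blobs((H>18)&(H<30)&(S>smin)&(Vv>vmin)&roi,80): print(smin,vmin,cv2.contourArea(c),c.mean(0).round(1),rect(i,c,.024))
print(hsv[188,312:340:3].tolist());print(hsv[262:292:3,303].tolist())
E
```

```text
cam [ 0.44443131 -0.40465484  0.38396251]
120 60 753.5 [318.1 187.7] [ 485.6 -391.7   34.4   20.1   46.4]
120 100 753.5 [318.1 187.7] [ 485.6 -391.7   34.4   20.1   46.4]
120 150 747.5 [318.  187.7] [ 485.6 -391.7   34.4   20.    46.5]
120 200 725.0 [317.9 188. ] [ 485.9 -391.8   34.1   19.5   46.5]
120 225 717.0 [317.9 188. ] [ 485.9 -391.8   33.9   19.5   46.5]
150 60 745.5 [318.1 187.7] [ 485.6 -391.7   34.4   20.    46.4]
150 100 745.5 [318.1 187.7] [ 485.6 -391.7   34.4   20.    46.4]
150 150 739.5 [318.1 187.7] [ 485.6 -391.7   34.4   19.9   46.5]
150 200 715.5 [317.9 187.9] [ 485.9 -391.8   34.1   19.5   46.5]
150 225 707.5 [317.9 187.8] [ 485.8 -391.8   33.6   19.5   46.5]
120 60 588.5 [302.7 274.1] [ 571.2 -382.6   31.2   24.7   16.2]
120 100 472.5 [301.7 273.8] [ 572.4 -382.5   27.3   25.9   -4.6]
150 60 569.0 [302.5 274.3] [ 571.1 -382.6   29.2   24.7   16.2]
150 100 468.0 [301.9 274.2] [ 572.6 -382.2   27.    25.1    1.6]
[[24, 157, 250], [25, 155, 251], [25, 155, 250], [25, 157, 251], [25, 156, 252], [25, 157, 251], [19, 175, 198], [12, 105, 73], [13, 115, 218], [13, 120, 210]]
[[20, 159, 98], [20, 163, 105], [20, 161, 111], [20, 159, 112], [19, 166, 109], [20, 160, 110], [20, 161, 111], [20, 163, 111], [20, 157, 115], [19, 141, 96]]
```

Call:
{"name": "jog_arm", "arguments": {
  "deltas": [
    [[0.14,3.2,0.2,0,-0.14],[0.14,3.1,0.2,-3,-0.14],[0.14,0,0,-5,-0.14],[0.14,0,0,-5,0],[0.14,0,0,-3,0],[0.14,0,0,0,0],[0.14,0,0,0,0]]
  ],
  "force": 25
}}

```text
time_s: 2.12
tcp_pos: [0.5704, -0.3855, 0.087]
eef_rot: [-180.0, 0.1, 172.0]
contact_force: [-0.1, -0.5, 0.4]
gripper_width: 0.0498
gripper_force: 0.0
```

```bash
python3 - <<'E'
from h import *
from plant import r
s=r.get_state();i=r.camera_info("wrist");im=r.capture("wrist");np.save("w2.npy",i,allow_pickle=True)
cv2.imwrite("pics/w2.png",im);print(s["tcp_pos"],s["eef_rot"],s["qd"].round(1))
print(proj(i,[.573,-.382,.024]))
hsv=cv2.cvtColor(im,cv2.COLOR_BGR2HSV);H,S,V=[hsv[...,k].astype(int) for k in range(3)]
for c in blobs((H>15)&(H<30)&(S>150)&(V>60),100): print(cv2.contourArea(c),c.mean(0).round(),rect(i,c,.024))
E
```

```text
[ 0.57043337 -0.38546322  0.08700566] [-1.79954314e+02  7.97588658e-02  1.72012430e+02] [ 0.3 -1.   0.7  0.   0.2 -0.1]
[[324.56119058 271.96375796]]
797.5 [403. 383.] [ 646.4 -343.9  269.7    8.2   82. ]
757.0 [288. 361.] [ 623.7 -410.1   30.9   19.8   82. ]
284.5 [449. 307.] [ 602.8 -315.1   20.2   10.8   31.3]
1870.5 [325. 270.] [ 572.2 -381.3   30.3   25.    -8. ]
109.5 [633. 133.] [ 521.4 -217.9   12.     5.4    3.9]
158.5 [486.  94.] [ 491.4 -290.8   17.6    7.9  -77.2]
253.5 [450. 100.] [ 490.7 -310.5   20.4   18.8   65.8]
475.5 [430.  86.] [ 483.2 -317.8   32.4    9.   -77.3]
173.5 [486.  76.] [ 484.4 -289.8   14.9    7.7   83.1]
170.5 [223.  73.] [ 464.2 -417.     9.2    7.7  -67.9]
2496.5 [295.  54.] [ 459.9 -377.4   76.7   50.7  -43.5]
```

Call:
{"name": "jog_arm", "arguments": {
  "deltas": [
    [[0.14,0.35,0.4,-2,0],[0.14,0,0,-2,0],[0.14,0,0,-1.5,0],[0.14,0,0,0,0],[-1,0,0,0,0],[-1,0,0,0,0],[-1,0,0,0,0],[-1,0,0,0,0]]
  ]
}}

```text
time_s: 3.18
tcp_pos: [0.5739, -0.3807, 0.0313]
eef_rot: [-180.0, 0.1, 172.0]
contact_force: [-0.7, -0.0, 3.0]
gripper_width: 0.0249
gripper_force: 25.0
```

Call:
{"name": "jog_arm", "arguments": {
  "deltas": [
    [[-1,0,0,4,0],[-1,0,0,5,0],[-1,0,4,4,0],[-1,0.5,5,4,0],[-1,0,5,0,0],[-1,0,4,0,0],[-1,0,0,0,0],[-1,0,0,0,0]]
  ]
}}

```text
time_s: 4.18
tcp_pos: [0.5784, -0.2018, 0.1995]
eef_rot: [-180.0, -0.0, 172.1]
contact_force: [-0.3, 0.6, -0.9]
gripper_width: 0.025
gripper_force: 25.0
```

```bash
python3 - <<'E'
from h import *
from plant import r
r.capture("wrist")
s=r.get_state();i=r.camera_info("wrist");im=r.capture("wrist");np.save("w3.npy",i,allow_pickle=True)
cv2.imwrite("pics/w3.png",im);print(s["tcp_pos"],s["eef_rot"],s["qd"].round(1),s["gripper_width"])
print(proj(i,[[.5268,-.188,.04],[.5315,-.1545,.04]]))
hsv=cv2.cvtColor(im,cv2.COLOR_BGR2HSV);H,S,V=[hsv[...,k].astype(int) for k in range(3)]
for c in blobs((S<30)&(V>225),300): print(cv2.contourArea(c),c.mean(0).round(),rect(i,c,.04))
E
```

```text
[ 0.57831106 -0.20227225  0.19938615] [-1.79997838e+02 -1.16865445e-02  1.72013394e+02] [-0.7  0.3  0.1 -0.   0.  -0.1] 0.02499384100491529
[[326.81747155 161.30879358]
 [371.43928092 161.32497777]]
443.0 [ 31. 372.] [ 669.9 -467.9   24.7   20.4  -54.6]
1733.5 [447.  73.] [473.5 -91.7  74.3  36.2  42.3]
30122.0 [333. 170.] [ 540.6 -156.2  171.9  150.2   -8.5]
```

View pics/w3.png

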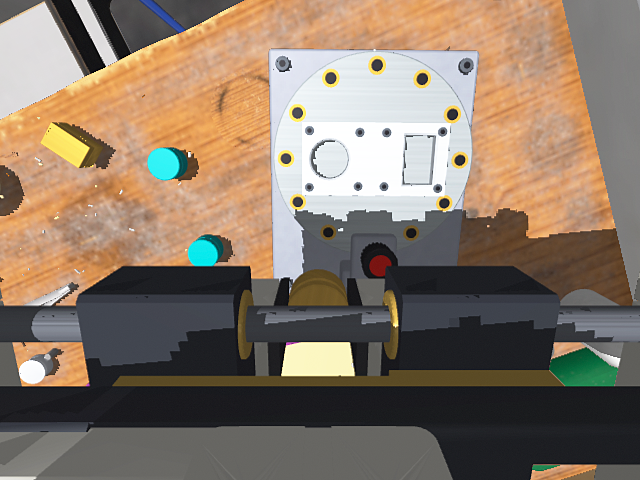

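Wrist view: round nest at about (329,159), oblong nest about (419,160), knob's red dot at (380,266), and the round blank held in the jaws at (318,290).

```bash
python3 - <<'E'
from h import *
i=np.load("w3.npy",allow_pickle=True).item();im=cv2.imread("pics/w3.png");g=cv2.cvtColor(im,cv2.COLOR_BGR2GRAY)
hsv=cv2.cvtColor(im,cv2.COLOR_BGR2HSV);H,S,V=[hsv[...,k].astype(int) for k in range(3)]
c=cv2.HoughCircles(cv2.GaussianBlur(g[110:205,295:370],(3,3),0),cv2.HOUGH_GRADIENT,1,50,param1=100,param2=12,minRadius=14,maxRadius=26)
for u,v,rr in (c[0] if c is not None else []): print("circ",u+295,v+110,rr,cast(i,[u+295,v+110],.04),cast(i,[[u+295-rr,v+110],[u+295+rr,v+110]],.04)[:,:2])
print("row160",g[160,296:455].tolist());print("col419",g[110:205,419].tolist());print("col329",g[110:205,329].tolist())
m=((H<6)|(H>174))&(S>140);m[:230]=0;m[300:]=0
for b in blobs(m,50): print("red",rect(i,b,.089))
E
```

```text
circ 329.5 158.5 19.3 [[ 0.52501504 -0.18571329  0.04      ]] [[ 0.52299126 -0.20017597]
 [ 0.52703895 -0.17124965]]
row160 [235, 234, 234, 235, 235, 231, 255, 255, 255, 255, 255, 255, 255, 217, 187, 96, 70, 254, 249, 241, 237, 235, 235, 235, 234, 234, 234, 234, 234, 234, 234, 234, 234, 234, 234, 234, 234, 234, 234, 235, 234, 233, 234, 234, 234, 234, 234, 233, 233, 234, 237, 213, 153, 251, 251, 255, 255, 255, 255, 254, 254, 254, 254, 254, 254, 254, 254, 254, 254, 254, 254, 254, 254, 254, 254, 254, 254, 254, 254, 254, 254, 254, 254, 254, 254, 254, 254, 254, 254, 254, 254, 254, 254, 254, 254, 254, 254, 254, 254, 254, 254, 254, 254, 254, 254, 255, 253, 209, 82, 236, 233, 228, 227, 227, 227, 227, 226, 226, 226, 226, 226, 225, 225, 225, 225, 225, 225, 225, 225, 225, 225, 226, 225, 227, 231, 156, 145, 133, 247, 250, 248, 254, 253, 253, 253, 253, 253, 253, 253, 254, 255, 235, 222, 223, 227, 211, 208, 217, 128]
col419 [226, 231, 229, 228, 228, 226, 226, 225, 225, 227, 229, 228, 220, 255, 255, 254, 254, 254, 254, 254, 254, 255, 255, 236, 243, 110, 223, 232, 228, 224, 222, 221, 224, 226, 229, 228, 225, 222, 224, 226, 225, 223, 224, 224, 223, 226, 228, 228, 224, 224, 225, 225, 223, 220, 224, 226, 227, 227, 229, 227, 225, 224, 227, 227, 226, 225, 223, 223, 223, 224, 226, 227, 230, 180, 135, 252, 252, 255, 254, 254, 254, 253, 253, 254, 254, 255, 235, 224, 226, 227, 226, 223, 224, 221, 219]
col329 [241, 241, 240, 240, 241, 240, 238, 236, 236, 239, 237, 235, 255, 255, 255, 255, 255, 255, 255, 255, 255, 255, 255, 255, 255, 255, 255, 255, 231, 199, 106, 67, 247, 246, 241, 238, 235, 233, 235, 236, 235, 231, 233, 236, 236, 235, 236, 237, 237, 238, 234, 232, 233, 232, 234, 234, 232, 234, 235, 233, 234, 234, 234, 233, 230, 227, 235, 180, 176, 238, 246, 255, 255, 254, 254, 254, 254, 255, 255, 255, 254, 254, 254, 255, 255, 165, 215, 231, 230, 228, 226, 224, 222, 221, 223]
red [ 597.4 -162.9   15.1   13.9  -39.7]
```

Call:
{"name": "jog_arm", "arguments": {
  "deltas": [
    [[-1,-2.7,0.8,0,0],[-1,-2.65,0.85,-2,0],[-1,0,0,-4,0],[-1,0,0,-4,0],[-1,0,0,-1.4,0],[-1,0,0,0,0],[-1,0,0,0,0]]
  ]
}}

```text
time_s: 5.15
tcp_pos: [0.526, -0.1858, 0.0868]
eef_rot: [-180.0, 0.1, 172.0]
contact_force: [-0.2, 0.3, -0.4]
gripper_width: 0.0249
gripper_force: 25.0
```

```bash
python3 - <<'E'
from h import *
from plant import r
a=r.capture("wrist");i=r.camera_info("top");b=r.capture("top")
cv2.imwrite("pics/w4.png",np.vstack([a[130:400,120:520],cv2.resize(b[200:310,240:400],(400,275),interpolation=cv2.INTER_CUBIC)]));print(r.get_state()["tcp_pos"])
E
```

```text
[ 0.52589381 -0.18555975  0.08687942]
```

View pics/w4.png

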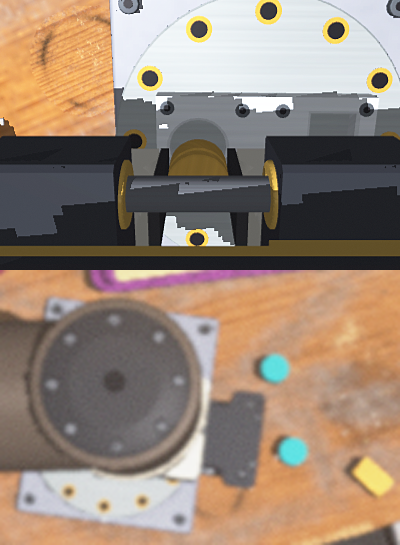

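The blank hangs over the round nest, centred sideways. I'll lower it gently.

Call:
{"name": "jog_arm", "arguments": {
  "deltas": [
    [[-1,-0.05,0,-1,0],[-1,0,0,-0.6,0],[-1,0,0,-0.3,0],[-1,0,0,-0.3,0],[-1,0,0,-0.2,0],[-1,0,0,0,0]]
  ]
}}

```text
time_s: 6.0
tcp_pos: [0.5244, -0.1854, 0.0614]
eef_rot: [-180.0, -0.0, 172.0]
contact_force: [-1.0, 1.4, -1.5]
gripper_width: 0.0249
gripper_force: 25.0
```

Call:
{"name": "jog_arm", "arguments": {
  "deltas": [
    [[-1,0,0,-0.1,0],[-1,0,0,0,0]]
  ]
}}

```text
time_s: 6.25
tcp_pos: [0.5246, -0.1854, 0.0612]
eef_rot: [-180.0, 0.0, 172.0]
contact_force: [-1.7, 1.3, 3.9]
gripper_width: 0.0247
gripper_force: 25.0
```

Call:
{"name": "jog_arm", "arguments": {
  "deltas": [
    [[-0.1,0,0,0,0],[-0.1,0,0,0,0],[-0.1,0,0,3,0],[-0.1,0,-2,4,0.15],[-0.1,-0.9,-5,0,0.16],[-0.1,-1,-5,0,0.16],[-0.1,-1,-5,0,0.16],[-0.1,-1,-3.6,0,0.16]]
  ]
}}

```text
time_s: 7.25
tcp_pos: [0.4848, -0.3933, 0.1303]
eef_rot: [-180.0, -0.0, -142.5]
contact_force: [0.2, 0.1, 0.4]
gripper_width: 0.0396
gripper_force: 0.0
```

Call:
{"name": "jog_arm", "arguments": {
  "deltas": [
    [[-0.1,0,0,0,0.16],[-0.1,0,0,0,0],[-0.1,0,0,0,0]]
  ]
}}

```text
time_s: 7.62
tcp_pos: [0.4855, -0.3911, 0.1304]
eef_rot: [180.0, -0.0, -133.7]
contact_force: [0.1, 0.7, 0.8]
gripper_width: 0.0397
gripper_force: 0.0
```

```bash
python3 - <<'E'
from h import *
from plant import r
r.capture("wrist")
s=r.get_state();i=r.camera_info("wrist");im=r.capture("wrist");t=r.capture("top")
cv2.imwrite("pics/w5.png",im);cv2.imwrite("pics/t5.png",t);print(s["tcp_pos"],s["eef_rot"],s["qd"].round(1),s["gripper_width"])
hsv=cv2.cvtColor(im,cv2.COLOR_BGR2HSV);H,S,V=[hsv[...,k].astype(int) for k in range(3)]
print(proj(i,[.4857,-.3917,.024]))
for c in blobs((H>15)&(H<30)&(S>140)&(V>60),300): print(cv2.contourArea(c),c.mean(0).round(),rect(i,c,.024))
cv2.imwrite("pics/v5.png",np.vstack([im[130:400,120:520],cv2.resize(t[220:300,240:340],(400,320),interpolation=cv2.INTER_CUBIC)]))
i=r.camera_info("top");hsv=cv2.cvtColor(t,cv2.COLOR_BGR2HSV);H,S,V=[hsv[...,k].astype(int) for k in range(3)]
m=(H>15)&(H<32)&(S>100);m[:,340:]=0;m[:240]=0;m[:,:240]=0;m[300:]=0
for c in blobs(m,30): print("top",cv2.contourArea(c),c.mean(0).round(1),rect(i,c,.054))
E
```

```text
[ 0.48562206 -0.39094777  0.13049187] [ 1.79999953e+02  5.24158331e-05 -1.33664996e+02] [ 0.2 -0.1  0.1  0.1 -0.   0.8] 0.03974034668818
[[315.45612608 246.04529328]]
4888.5 [376. 380.] [ 521.8 -289.6  328.4   12.4  -43.7]
460.0 [ 32. 375.] [ 697.5 -463.4   22.5   21.3  -43.7]
581.5 [426. 325.] [ 470.2 -298.3   52.6   13.5   51.3]
640.5 [210. 324.] [ 577.5 -400.6   52.6   13.2   40.2]
668.0 [ 40. 215.] [ 598.3 -529.4   49.1   15.4  -78.3]
5177.5 [339. 216.] [ 449.4 -390.9   88.1   73.8  -32.1]
877.0 [317. 156.] [ 443.6 -429.5  144.7    4.7  -74.7]
4893.0 [562.  52.] [ 299.5 -375.8  128.7   14.5  -74.9]
```

View pics/v5.png

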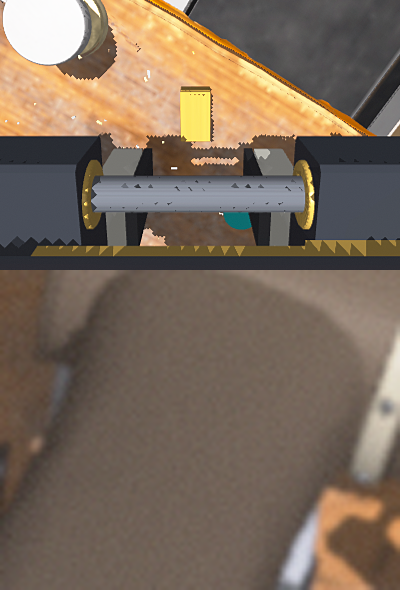

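The wrist view shows the oblong blank square between the jaws, with its top face at (316,246), where it was expected.

Call:
{"name": "jog_arm", "arguments": {
  "deltas": [
    [[-0.1,0,-0.05,-4,0],[-0.1,0,0,-4,0],[-0.1,0,0,-1.85,0],[-0.1,0,0,0,0],[-1,0,0,0,0],[-1,0,0,0,0],[-1,0,0,0,0],[-1,0,0,0,0]]
  ]
}}

```text
time_s: 8.78
tcp_pos: [0.4861, -0.3922, 0.0331]
eef_rot: [-179.9, 0.0, -133.5]
contact_force: [-0.5, 1.5, 6.1]
gripper_width: 0.02
gripper_force: 25.0
```

Call:
{"name": "jog_arm", "arguments": {
  "deltas": [
    [[-1,0,0,4,0],[-1,0,0,5,-0.15],[-1,1,3,4,-0.16],[-1,1.5,4,3.7,-0.16],[-1,2,5,0,-0.16],[-1,2,5,0,-0.16],[-1,2,5,0,-0.16],[-1,1.4,4.2,0,0]]
  ]
}}

```text
time_s: 9.78
tcp_pos: [0.5847, -0.1279, 0.199]
eef_rot: [180.0, -0.0, 171.9]
contact_force: [0.7, 0.2, -0.8]
gripper_width: 0.0194
gripper_force: 25.0
```

Call:
{"name": "jog_arm", "arguments": {
  "deltas": [
    [[-1,0,0,0,0],[-1,0,0,0,0]]
  ]
}}

```text
time_s: 10.02
tcp_pos: [0.584, -0.1298, 0.1988]
eef_rot: [-180.0, -0.0, 172.1]
contact_force: [0.2, -0.2, -0.9]
gripper_width: 0.0196
gripper_force: 25.0
```

```bash
python3 - <<'E'
from h import *
from plant import r
r.capture("wrist")
s=r.get_state();i=r.camera_info("wrist");im=r.capture("wrist");np.save("w6.npy",i,allow_pickle=True)
cv2.imwrite("pics/w6.png",im);print(s["tcp_pos"],s["eef_rot"],s["qd"].round(1),s["gripper_width"])
print("w3 obl",cast(np.load("w3.npy",allow_pickle=True).item(),[[418.2,159.5],[403.3,159.5],[433.3,159.5]],.04))
print(proj(i,[[.5345,-.1187,.04],[.525,-.186,.054]]))
E
```

```text
[ 0.58396187 -0.13034915  0.19887719] [-1.79997076e+02 -2.68268825e-02  1.72006729e+02] [-0.8 -0.1  0.2 -0.   0.2 -0.1] 0.019767827509082486
w3 obl [[ 0.53505878 -0.11928715  0.04      ]
 [ 0.53349487 -0.13046326  0.04      ]
 [ 0.53664375 -0.10796044  0.04      ]]
[[323.76185551 164.6351705 ]
 [230.08218994 165.70796044]]
```

View pics/w6.png

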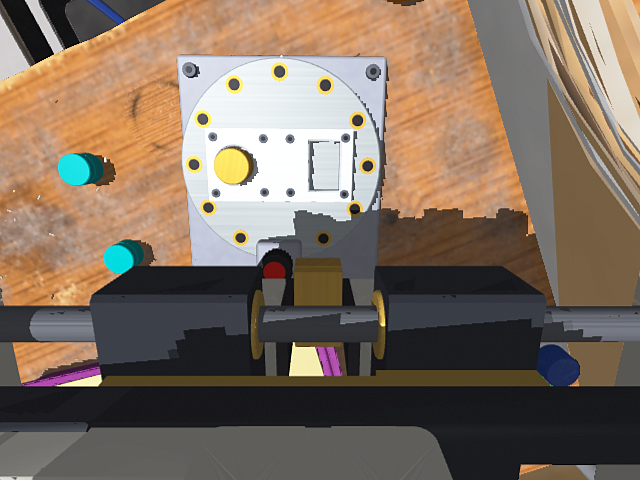

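The round blank sits down in its nest at (233,166) with the plate still square. The empty oblong nest is at about (324,165), and the block is held square in the jaws.

Call:
{"name": "jog_arm", "arguments": {
  "deltas": [
    [[-1,-2.5,0.55,0,0],[-1,-2.4,0.55,-2,0],[-1,0,0,-4,0],[-1,0,0,-4,0],[-1,0,0,-1.2,0],[-1,0,0,0,0],[-1,0,0,0,0]]
  ]
}}

```text
time_s: 11.0
tcp_pos: [0.5365, -0.1191, 0.0884]
eef_rot: [180.0, 0.1, 172.0]
contact_force: [0.3, 0.6, -0.5]
gripper_width: 0.0199
gripper_force: 25.0
```

Call:
{"name": "jog_arm", "arguments": {
  "deltas": [
    [[-1,-0.05,0,-1,0],[-1,0,0,-0.5,0],[-1,0,0,-0.3,0],[-1,0,0,-0.3,0],[-1,0,0,-0.2,0],[-1,0,0,0,0]]
  ]
}}

```text
time_s: 11.75
tcp_pos: [0.5348, -0.1189, 0.0638]
eef_rot: [-180.0, -0.0, 172.0]
contact_force: [0.1, -0.4, -0.4]
gripper_width: 0.0199
gripper_force: 25.0
```

Call:
{"name": "jog_arm", "arguments": {
  "deltas": [
    [[-1,0,0,-0.1,0],[-1,0,0,-0.05,0],[-1,0,0,0,0]]
  ]
}}

```text
time_s: 12.12
tcp_pos: [0.5351, -0.1189, 0.0631]
eef_rot: [180.0, 0.0, 172.0]
contact_force: [-1.6, 1.1, 4.9]
gripper_width: 0.0198
gripper_force: 25.0
```

Call:
{"name": "jog_arm", "arguments": {
  "deltas": [
    [[-0.2,0,0,0,0],[-0.2,0,0,0,0],[-0.2,0,0,4,0],[-0.2,0,0,5.7,0],[0,3.25,-2.2,0,0],[0,3.0,-2.15,0,0],[0,0,0,0,0],[0,0,0,0,0]]
  ]
}}

```text
time_s: 13.12
tcp_pos: [0.5966, -0.1623, 0.1588]
eef_rot: [180.0, -0.1, 172.0]
contact_force: [-0.1, -1.1, 1.3]
gripper_width: 0.0438
gripper_force: 0.0
```

```bash
python3 - <<'E'
from h import *
from plant import r
s=r.get_state();i=r.camera_info("wrist");im=r.capture("wrist");sc=r.capture("scene")
cv2.imwrite("pics/v7.png",np.hstack([im[80:400,150:500],cv2.resize(sc[190:300,220:370],(436,320),interpolation=cv2.INTER_CUBIC)]))
print(s["tcp_pos"],s["eef_rot"],s["gripper_width"])
hsv=cv2.cvtColor(im,cv2.COLOR_BGR2HSV);H,S,V=[hsv[...,k].astype(int) for k in range(3)]
for c in blobs((H>15)&(H<30)&(S>130)&(V>90),200): 
  if c[:,1].max()<260: print(cv2.contourArea(c),c.mean(0).round(),rect(i,c,.054))
for b in blobs(((H<6)|(H>174))&(S>140),100): print("red",b.mean(0),rect(i,b,.089))
E
```

```text
[ 0.59664234 -0.16232282  0.15880392] [ 1.79997560e+02 -8.05265622e-02  1.71989633e+02] 0.0437665408014348
215.0 [366. 228.] [ 587.9 -129.5   11.4   10.8  -51.6]
217.5 [270. 228.] [ 579.  -190.6   11.1   10.6   82. ]
235.5 [403. 194.] [ 568.8 -103.7   11.1   10.9   38.5]
236.0 [234. 193.] [ 553.1 -209.9   10.9   10.7  -10.8]
267.0 [420. 144.] [539.4 -90.9  11.2  11.  -51.7]
258.5 [218. 142.] [ 521.3 -213.4   11.2   10.7   82. ]
1377.0 [264. 142.] [ 525.4 -185.2   25.3   24.9   82. ]
1866.5 [372. 142.] [ 535.2 -119.9   33.3   21.5   -8.5]
292.0 [410.  90.] [507.8 -94.5  11.2  10.7  -4.9]
283.0 [229.  88.] [ 491.9 -200.6   11.1   10.7  -10.9]
320.0 [373.  47.] [ 481.9 -113.6   11.2   11.    -6.3]
318.5 [266.  46.] [ 472.8 -174.8   11.2   11.    -9.5]
332.0 [320.  31.] [ 469.1 -143.1   11.4   11.3  -81.1]
red [318.21917808 266.69863014] [ 597.7 -162.3   14.9   14.8   -8. ]
```

View pics/v7.png

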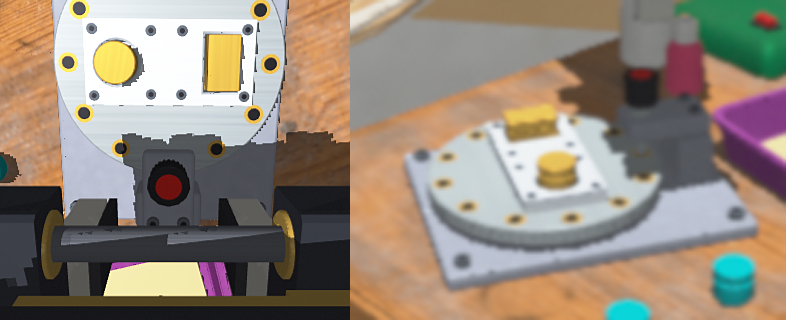

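Both blanks stand level at the seated height: round at crop (115,61), oblong at (223,62). The knob is centred between the jaws. That was the tenth picture, so from here I work from numbers only.

Call:
{"name": "jog_arm", "arguments": {
  "deltas": [
    [[0,0.1,0,-4,0],[0,0,0,-2,0],[0,0,0,-1,0],[0,0,0,0,0],[0,0,0,0,0]]
  ],
  "force": 55
}}

```text
time_s: 13.85
tcp_pos: [0.599, -0.1623, 0.0906]
eef_rot: [180.0, 0.1, 172.0]
contact_force: [-0.3, 0.6, 0.6]
gripper_width: 0.0438
gripper_force: 0.0
```

Call:
{"name": "jog_arm", "arguments": {
  "deltas": [
    [[-1,0,0,0,0],[-1,0,0,0,0],[-1,0,0,0,0],[-1,0,0,0,0]]
  ]
}}

```text
time_s: 14.35
tcp_pos: [0.5986, -0.1623, 0.0899]
eef_rot: [180.0, 0.0, 172.0]
contact_force: [-0.5, 1.3, 3.3]
gripper_width: 0.0221
gripper_force: 55.0
```

Call:
{"name": "jog_arm", "arguments": {
  "deltas": [
    [[-1,0,0,0.2,0],[-1,0,0,0.2,0],[-1,0,0,0.2,0],[-1,0,0,0,0]]
  ]
}}

```text
time_s: 14.85
tcp_pos: [0.5985, -0.1623, 0.0952]
eef_rot: [180.0, -0.0, 172.0]
contact_force: [4.4, -0.1, -10.5]
gripper_width: 0.0214
gripper_force: 55.0
```

Call:
{"name": "jog_arm", "arguments": {
  "deltas": [
    [[-1,0,0,0.2,0],[-1,0,0,0.2,0],[-1,0,0,0.2,0],[-1,0,0,0.1,0],[-1,0,0,0,0]]
  ]
}}

```text
time_s: 15.48
tcp_pos: [0.5984, -0.1623, 0.1019]
eef_rot: [180.0, -0.0, 172.0]
contact_force: [6.2, -0.6, -13.0]
gripper_width: 0.0217
gripper_force: 55.0
```

```bash
python3 - <<'E'
from h import *
from plant import r
s=r.get_state();print(s["tcp_pos"],s["contact_force"],s["gripper_width"],s["moment"])
E
```

```text
[ 0.59843078 -0.16229072  0.10194892] [  6.18840269  -0.61558652 -13.02167191] 0.02173667962441701 [-0.44666556 -2.23665221 -0.02026257]
```

Call:
{"name": "jog_arm", "arguments": {
  "deltas": [
    [[-1,-0.05,0,0.1,0],[-1,0,0,0,0],[-1,0,0,0,0]]
  ]
}}

```text
time_s: 15.85
tcp_pos: [0.5983, -0.1623, 0.1022]
eef_rot: [180.0, 0.0, 172.0]
contact_force: [10.6, -2.1, -18.1]
gripper_width: 0.0218
gripper_force: 55.0
```

The force is now rising without further lift, so the plunger is on its stop. I'll relieve the side load and check that the hold is steady.

Call:
{"name": "jog_arm", "arguments": {
  "deltas": [
    [[-1,0.1,0,0,0],[-1,0,0,0,0],[-1,0,0,0,0],[-1,0,0,0,0],[-1,0,0,0,0]]
  ]
}}

```text
time_s: 16.48
tcp_pos: [0.5984, -0.1623, 0.1022]
eef_rot: [180.0, -0.1, 172.0]
contact_force: [6.3, -1.9, -16.4]
gripper_width: 0.0217
gripper_force: 55.0
```

```bash
python3 - <<'E'
from h import *
from plant import r
i=r.camera_info("wrist");im=r.capture("wrist");t=r.capture("scene");s=r.get_state();print(s["tcp_pos"],s["contact_force"],s["gripper_width"])
hsv=cv2.cvtColor(im,cv2.COLOR_BGR2HSV);H,S,V=[hsv[...,k].astype(int) for k in range(3)]
for c in blobs((H>15)&(H<30)&(S>130)&(V>50),300): 
  if c[:,1].max()<260: print(cv2.contourArea(c),c.mean(0).round(),rect(i,c,.054))
for b in blobs(((H<6)|(H>174))&(S>140),100): print("red",b.mean(0),rect(i,b,.101),rect(i,b,.089))
i=r.camera_info("scene")
o=cv2.imread("pics/scene0.png").astype(int)
hs=[cv2.cvtColor(x.astype(np.uint8),cv2.COLOR_BGR2HSV).astype(int) for x in(o,t)]
for q in hs:   # bystanders: pink bottle, blue cap, jar lid
  for nm,m in(("pink",(q[...,0]>160)&(q[...,0]<176)&(q[...,1]>120)),("blue",(q[...,0]>105)&(q[...,0]<125)&(q[...,1]>120))):
    m=m.copy();m[:160]=0;m[240:]=0;m[:,:300]=0;m[:,400:]=0
    for b in blobs(m,15): print(nm,b.mean(0).round(1),len(b))
print("jar diff",np.abs(o[335:395,345:390]-t[335:395,345:390]).mean())
E
```

```text
[ 0.59841969 -0.16227684  0.10219106] [  5.52440943  -1.45823169 -15.29438657] 0.02184077488158484
355.5 [378. 247.] [ 586.6 -130.    11.1   11.    82. ]
360.5 [258. 247.] [ 577.7 -189.8   11.1   11.   -71.2]
386.0 [425. 205.] [ 568.1 -105.1   11.1   10.9  -70.2]
389.0 [211. 203.] [ 552.8 -208.3   11.3   10.8   82. ]
446.0 [447. 141.] [539.4 -92.6  11.3  10.9 -51.2]
450.5 [190. 139.] [ 521.7 -212.    11.3   10.9   82. ]
2489.5 [249. 138.] [ 525.6 -184.4   26.9   24.9   82. ]
3331.0 [388. 139.] [ 535.2 -120.3   33.2   22.1   -8. ]
506.0 [435.  72.] [508.4 -96.2  11.2  11.1  24. ]
508.0 [203.  70.] [ 492.9 -199.5   11.3   11.   -78. ]
571.0 [389.  17.] [ 483.3 -114.7   11.2   11.1   41. ]
567.0 [251.  15.] [ 474.3 -174.4   11.    10.9  -10. ]
pink [334.7 212.5] 49
blue [321.9 175.7] 27
pink [335.3 213.7] 45
jar diff 0.4308641975308642
```

Call:
{"name": "jog_arm", "arguments": {
  "deltas": [
    [[-1,0,0,0.1,0],[-1,0,0,0,0],[-1,0,0,0,0],[-1,0,0,0,0],[-1,0,0,0,0],[-1,0,0,0,0],[-1,0,0,0,0],[-1,0,0,0,0]]
  ],
  "force": 60
}}

```text
time_s: 17.58
tcp_pos: [0.5984, -0.1623, 0.1023]
eef_rot: [180.0, -0.1, 172.0]
contact_force: [9.2, -2.3, -23.0]
gripper_width: 0.0212
gripper_force: 60.0
```

Call:
{"name": "jog_arm", "arguments": {
  "deltas": [
    [[-1,0,0,0,0],[-1,0,0,0,0],[-1,0,0,0,0],[-1,0,0,0,0],[-1,0,0,0,0],[-1,0,0,0,0],[-1,0,0,0,0],[-1,0,0,0,0]]
  ]
}}

```text
time_s: 18.58
tcp_pos: [0.5984, -0.1623, 0.1023]
eef_rot: [180.0, -0.1, 172.0]
contact_force: [8.8, -2.6, -23.5]
gripper_width: 0.0214
gripper_force: 60.0
```

The hold is steady against the stop: 23 N, no slip. Handing in.

```bash
python3 -c "
from plant import r
print(r.close_job())"
```

```text
the job is handed in; nothing more can be done
None
```

Both blanks are fully down in their nests, the arm is holding the plunger up against its stop, the table is still at its station, and the job was handed in at about 19 s; the jar and pink bottle showed no shift, but the white bottle was hidden from the camera in my last check.

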